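Lock the bottle-mixer carousel for transport

ROBOT

A 6-joint arm with a two-finger parallel gripper is mounted at the origin on the work surface. World frame = base frame: x ahead of the robot, y to its left, z up, the work surface at z = 0. Lengths are in m, angles in rad, forces in N, time in s.
With the tool pointing down it reaches from about 0.425 to 0.925 m from the base axis. Payload 12.5 kg.
Tool frame: the origin (TCP) lies at the very end of the fingers, on their centre line; the grasp point (between the pads) lies 19 mm behind it; z points along the fingers, y is the line along which they close (so a half turn about z gives the same grasp; the last joint's range is limited). The gripper opens to 85 mm and grips with 20 to 120 N. Pads are 22 mm wide; open, the fingers measure 114 mm over their backs; the gripper's body (76 mm by 85 mm) begins 54 mm behind the grasp point. The pads swing forward as they close: fully open they stand 13 mm farther back than shut.
Start: joints at [-1.283, 0.491, 1.559, -0, 1.092, -0.106], TCP at [0.24, -0.577, 0.231] pointing down, gripper open.
Joint ranges: [-3.1, 3.1], [-0.84, 2.19], [0.05, 2.79], [-1.13, 4.28], [0.06, 2.93], [-2.69, 2.69]. Speed limits (rad/s): [2.22, 2.22, 2.79, 3.14, 3.14, 3.14].

INTERFACE

Orientations are given as a 3x3 rotation matrix whose columns are the frame's x, y, z axes.
In Python, from rig import bot gives the robot as it stands. The module is installed in compiled form; this text tells all that it offers.
- The arm moves only by the tool servo_tool, never from a script. Its argument "targets" is one flat list of numbers, 6 for each row, row after row: the shift along the world's x, y, z in units of 25 mm (1.0 is 25 mm), then the turn, a rotation vector about the world's x, y, z in units of 5 degrees (1.0 is 5 degrees). In form: [x, y, z, ax, ay, az, x, y, z, ax, ay, az, ...]. A call has 1 to 10 rows; each row shifts and turns the commanded pose from where the row before left it; what a row does not reach is not made up. A row lasts 1/12 s, in which the tool goes at most 41.7 mm and 7.16 degrees, less where a joint would pass 70% of its speed; a pose out of reach is approached as far as the arm can. A call is refused whole if a number of a shift passes 1 or a number of a turn 1, either way. A call with a gripper value outside its range is refused whole. "jaw" is the finger opening in mm, from 0 to 85.4, set as the call begins (left out, the last holds). The fingers move at their own pace and stop on an object; the grip force is fixed at half the most. Time passes only in rows, so rows that do not move let the fingers close. It gives the time, the measured TCP pose, the force, the opening and the grip force at its end, in the units of the state.
- bot.observe(): the state, without advancing time (a new reading comes with each control period).
- bot.snapshot(name): name is "scene" or "top" or "wrist"; returns the picture (420x560x3 uint8, red, green, blue); there is no depth.
- bot.camera_model(name): a dict with "vertical_fov" (degrees; the focal length in pixels is half the picture's height over the tangent of half this angle, whatever the lens; pixels are square), "cx", "cy" (the principal point, pixels), "camera_from_world" (4x4, takes a point from world to camera coordinates). Camera axes: x right, y up, looking along -z (the intrinsics and any distortion apply to the point x, -y, -z); pixel columns grow to the right and rows downward; lengths in m; the calibration is good to about 2 mm. A picture is of the moment at which its call begins: read the wrist's pose just before it. camera_model takes no time and is no camera call; for the wrist camera it gives the pose at the moment of the call.
- bot.job_done(): hands the job in; it is judged then, once.
The state is a dict: "t": time; "joint_positions": joint angles; "joint_vel": joint speeds; "tau": joint torques, N m; "tcp_pos": TCP position; "eef_rot": TCP orientation; "wrist_force": force on the tool from outside, world axes, zero at the start; "moment": the same for the moment, N m; "width": opening from 0.0 (shut) to 1.0 (fully open); "gripper_force": force on a finger pad.
Only numpy, scipy, OpenCV 4.12 (cv2) and the standard library are available. Lean on these libraries where they do the work, as an engineer would, in place of code of your own. Each camera call takes 0.05 s, during which the arm holds its last target. There are 200 camera calls.

TASK

Lock the bottle mixer's carousel so that the mixer can be moved: turn the carousel until the slot in its rim faces the lock key, push the key fully home into the slot, then swing the keeper arm all the way across behind the key so that it cannot slide back. Leave everything else on the bench and on the mixer standing where it is.

Things in the scene. Friction and masses are not known exactly. Their poses are not given: they have to be found in the camera images.
- unit: Bottle mixer, fixed on the bench: white deck 440 x 210 mm, top 30 mm above the bench, carrying carousel, guide and keeper. Origin on the bench under the carousel's axis, z up. Its x axis is the lock's line: the key lies at negative x and is pushed along +x towards the carousel's axis. Deck from x = -330 to +110 mm, y = -105 to +105 mm.
- carousel (a joint): Angle of the carousel about its upright axis, rad, anticlockwise from above: 0 or 6.283 when its slot faces the key. Turns endlessly both ways with friction (about 2 N at its posts) and stays where left.
- carousel_hub (a point): Middle of the carousel's top face, on its axis, 56 mm above the bench. Flat aluminium disc 190 mm across. Four upright steel posts, 16 mm across, 45 mm high above the disc, on a circle of 68 mm radius, at 45 and 135 degrees either side of the slot. Centre cap 32 mm across, 12 mm high. Three flat dark bottle pads between posts, none at the slot.
- keyway (a point): Middle of the mouth of the carousel's slot: on its top face at the rim, 95 mm from the axis; turns with the carousel. The slot is square-cut, 24 mm wide, 35 mm deep towards the axis, and goes through the disc.
- guide_mouth (a point): Fixed point on the mixer where the middle of the slot's mouth must be, on the lock's line 95 mm from the carousel's axis, 56 mm above the bench.
- lock_key: Dark steel bar 170 x 30 x 24 mm, its front 45 mm 20 mm wide with a round nose; 0.35 kg, captive in the guide, slides with a few N. Origin on its underside (on the deck) below its push post; +x to the nose (+105 mm), tail at -65 mm. Post 14 mm across, up to 99 mm above the bench. Home: origin at x = -165 mm in the unit, nose on the slot's bottom. Starts 42 to 55 mm back, clear of the disc.
- guide_top (a point): Middle of the top of the key's aluminium guide, at x = -163 mm on the unit's x axis, 62 mm above the bench. The guide runs from x = -222 to -105 mm, 52 mm wide: two walls 32 mm apart with lips over the key; the 22 mm gap between the lips lets the key's post through.
- keeper (a joint): Angle of the keeper arm, rad: 0 pointing straight back along the unit's -x, negative swung out wider, 1.571 (end stop) square across behind the key's tail. Grows clockwise from above; slight friction (about 1 N at its peg), stays where left. With the key home the shut arm clears its tail by about 3 mm.
- keeper_pivot (a point): Axis of the keeper arm, fixed on the mixer (unit frame x = -242 mm, y = -45 mm), 56 mm above the bench.
- keeper_peg (a point): Middle of the top of the keeper arm's upright peg, 68 mm from the pivot and 95 mm above the bench. The peg is 14 mm across and stands 45 mm above the arm, whose top is 50 mm above the bench. The steel arm is 16 mm wide, its end 80 mm from the pivot.
- jar: Small amber jar, 40 mm across and 50 mm high, standing loose on the deck beside the guide (+y side); leave it. Origin under its centre.
- tip_box: White box 60 x 40 x 26 mm standing loose on the deck on the guide's other side (-y); leave it. Origin under its centre.
- well_plate: Blue well plate 127 x 85 x 16 mm lying on the bench; leave it. Origin under its centre.
- amber_bottle: Amber bottle 84 mm across, 170 mm high, on the bench; leave it. Origin under its centre.
- clear_bottle: Clear bottle 72 mm across, 130 mm high, on the bench; leave it. Origin under its centre.
- beaker: Glass beaker 70 mm across, 90 mm high, on the bench; leave it. Origin under its centre.
- pipette: White hand pipette about 235 mm long lying on the bench; leave it. Origin on the bench under its middle.

How it is judged:
On the way, in this order (a step that is already met when the one before it is completed fails the run):
1. the carousel's slot faces the lock key (mouth within 8 mm of its place) (horizontal distance between keyway and guide_mouth below 0.008 m), for 0.2 s.
2. the key is fully home in the slot (within 5 mm) (x of lock_key in the frame of unit above -0.17 m and horizontal distance between keyway and guide_mouth below 0.006 m), for 0.2 s.
3. the keeper arm is swung across behind the key (value of joint keeper above 1.4 rad), for 0.2 s.
At the end, for the whole second after the job is handed in: The carousel's slot stands at the key (mouth within 6 mm of its place), the key lies in it fully home (within 5 mm) and at rest on the deck, and the keeper arm is shut across behind it (past 1.40 of 1.571 rad) (all of step 2 and height (world z) of lock_key below 0.035 m and value of joint keeper above 1.4 rad and linear speed of lock_key below 0.02 m/s); the robot touches nothing.
It fails at once if the jar or the box on the deck is moved by more than 20 mm (distance of any of jar, tip_box from where it was at the start of the episode above 0.02 m).
It fails at once if something on the bench is moved by more than 20 mm (distance of any of well_plate, amber_bottle, clear_bottle, beaker, pipette from where it was at the start of the episode above 0.02 m).
It also fails if it takes over 61 s, if anything falls off the work surface, if the arm or the gripper's body presses on something with over 40 N, if the wrist force passes 120 N, or if a joint passes its speed limit or range.

## Working session

There is one attempt and no reset: what is moved stays moved. The work goes in short steps, Python scripts to look and compute and a tool call to move; the robot and the scene stay as the last step left them, time stands still between calls to the robot, and variables do not carry over. Pictures are saved under pics/ and viewed, at most 10 in all, crops included, and the job is handed in when it is done.

Besides the shell and the picture viewer there is one more tool, called after "Call:" in YAML: its name, and indented under it one key for each argument. servo_tool: Moves the arm, as the interface text tells. Its arguments: {"type":"object","properties":{"targets":{"type":"array","items":{"type":"number"}},"jaw":{"type":"number"}},"required":["targets"]}

```bash
mkdir -p pics; cat > h.py <<'E'
import numpy as np,cv2
from rig import bot
def cam(n):
    m=bot.camera_model(n);T=np.array(m["camera_from_world"]);f=210/np.tan(np.radians(m["vertical_fov"])/2)
    return m,T,f
def ray(c,u,v,z):
    m,T,f=c;d=np.array([(u-m["cx"])/f,-(v-m["cy"])/f,-1]);R=T[:3,:3];o=-R.T@T[:3,3];d=R.T@d
    return o+d*(z-o[2])/d[2]
def proj(c,p):
    m,T,f=c;q=T[:3,:3]@np.array(p)+T[:3,3];return m["cx"]+f*q[0]/-q[2],m["cy"]-f*q[1]/-q[2]
def shot(n,name):
    c=cam(n);im=bot.snapshot(n);cv2.imwrite(f"pics/{name}.png",im[:,:,::-1]);return c,im
E
python3 - <<'E'
from h import *
for n in("top","scene"):
    c,im=shot(n,n+"0");print({k:v for k,v in c[0].items() if k!="camera_from_world"},np.round(c[1],3).tolist())
s=bot.observe();print(s["t"],s["tcp_pos"])
E
```

```text
{'vertical_fov': 48.98833444815961, 'cx': 283.68253742948417, 'cy': 202.35384467971744} [[-0.021, -1.0, 0.003, 0.019], [0.986, -0.02, 0.163, -0.6], [-0.163, 0.006, 0.987, -1.267], [0.0, 0.0, 0.0, 1.0]]
{'vertical_fov': 42.92841574588128, 'cx': 283.48499284227654, 'cy': 203.61183299903365} [[0.826, 0.564, 0.009, -0.507], [-0.342, 0.487, 0.804, 0.131], [0.449, -0.667, 0.595, -1.716], [0.0, 0.0, 0.0, 1.0]]
0.1 [ 0.2397766  -0.57696085  0.23079821]
```

View pics/top0.png

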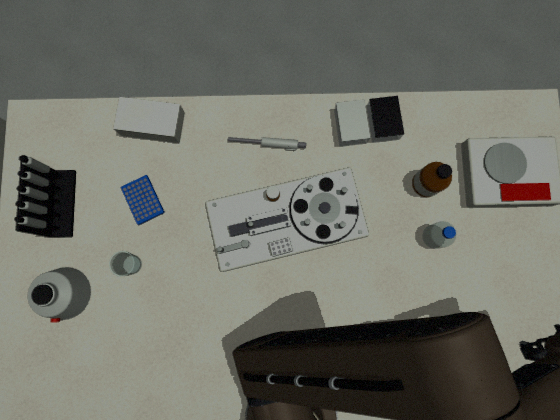

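View pics/scene0.png

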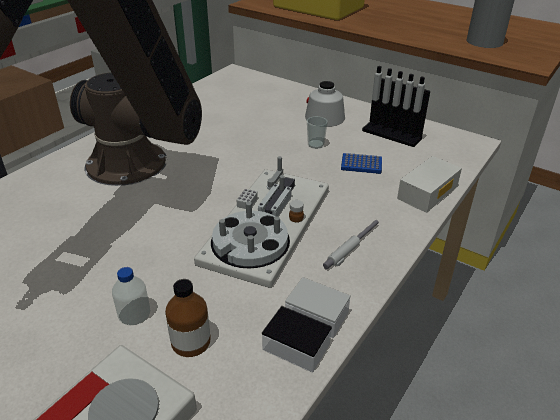

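The top view shows the mixer centred around (287,218), with the carousel hub at (324,208). The slot faces away from the key at about (352,210). The keeper is at (232,246), the jar at (273,194) and the box at (280,246). I'll zoom in.

```bash
python3 - <<'E'
import cv2
im=cv2.imread("pics/top0.png")[160:275,200:375];cv2.imwrite("pics/crop0.png",cv2.resize(im,None,fx=4.5,fy=4.5,interpolation=cv2.INTER_CUBIC))
E
```

```text
(no output)
```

View pics/crop0.png

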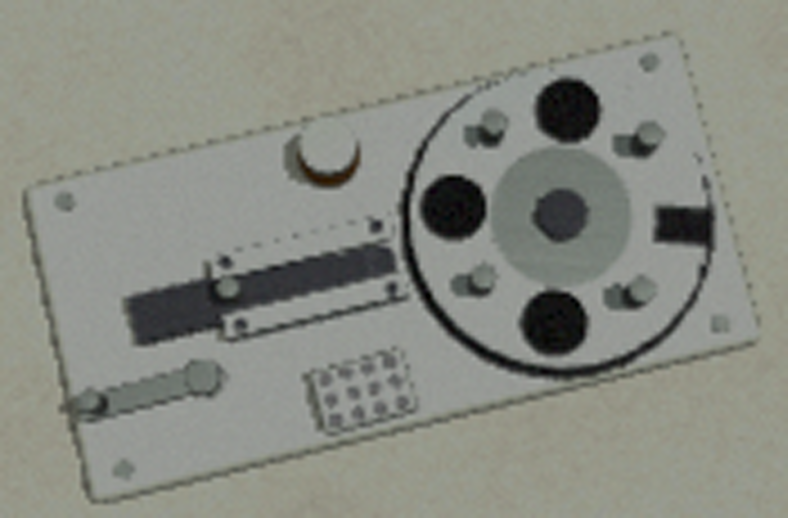

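```bash
cat >> h.py <<'E'
def fit(src,dst):
    s=np.array(src);d=np.array(dst);a=s-s.mean(0);b=d-d.mean(0)
    th=np.arctan2((a[:,0]*b[:,1]-a[:,1]*b[:,0]).sum(),(a*b).sum())
    R=np.array([[np.cos(th),-np.sin(th)],[np.sin(th),np.cos(th)]]);t=d.mean(0)-R@s.mean(0)
    return th,t,R,np.linalg.norm(s@R.T+t-d,axis=1)
E
python3 - <<'E'
from h import *
c=cam("top")
P=lambda u,v,z: ray(c,200+u/4.5,160+v/4.5,z)[:2]
src=[(-.33,.105),(.11,.105),(.11,-.105),(-.33,-.105)]
px=[(25,188),(680,35),(758,340),(95,500)]
th,t,R,e=fit(src,[P(*p,.03) for p in px]);print("th",th,"t",t,"res",e)
U=lambda u,v,z:np.round((P(u,v,z)-t)@R*1000,1)
print("cap",U(562,214,.068),"slotmouth",U(713,226,.056),"pivot",U(203,378,.056),"peg",U(92,401,.095),"keypost",U(229,285,.099))
print("posts",[U(*p,.101) for p in((495,122),(650,134),(484,276),(642,288))])
print("jar",U(328,150,.08),"box",U(365,380,.056))
for n,p in dict(gm=(-.095,0),peg=(-.31,-.045),gt=(-.163,0)).items(): print(n,R@p+t)
E
```

```text
th -1.3572814661867778 t [ 0.57981407 -0.10912637] res [0.00346018 0.00328605 0.00528101 0.00473684]
cap [-0.6  0.8] slotmouth [ 91.6 -27.2] pivot [-241.7  -45.9] peg [-307.3  -47.4] keypost [-211.4    1.5]
posts [array([-30.6,  61.3]), array([59.9, 32.1]), array([-60. , -29.3]), array([ 31.2, -58.6])]
jar [-133.6   72. ] box [-144.   -70.5]
gm [ 0.55968392 -0.01628361]
peg [0.47014808 0.18429887]
gt [0.54527498 0.05017225]
```

```bash
python3 - <<'E'
from h import *
s=bot.observe();R=s["eef_rot"];print(np.round(R,3).tolist(),s["width"],s["tcp_pos"])
print("tool y yaw",np.degrees(np.arctan2(R[1][1],R[0][1])))
c=cam("top")
for n,p,z in(("amber",(443,171),.17),("clear",(448,232),.13)): print(n,ray(c,*p,z))
E
```

```text
[[0.923, 0.384, -0.0], [0.384, -0.923, 0.001], [0.0, -0.001, -1.0]] 1.0006647200263419 [ 0.2397766  -0.57696085  0.23079821]
tool y yaw -67.43769241184735
amber [ 0.65547429 -0.4116969   0.17      ]
clear [ 0.49871803 -0.42662329  0.13      ]
```

Call:
servo_tool:
  targets: [0.39,0.51,0,0,0,0.98,0.39,0.51,0,0,0,0.98,0.39,0.51,0,0,0,0.98,0.39,0.51,0,0,0,0.98,0.39,0.51,0,0,0,0.98,0.39,0.51,0,0,0,0.98,0.39,0.51,0,0,0,0.98,0.39,0.51,0,0,0,0.98,0.39,0.51,0,0,0,0.98,0.39,0.51,0,0,0,0.98]
  jaw: 45

```text
t: 0.93
tcp_pos: [0.3377, -0.4489, 0.2311]
eef_rot: [[0.312, 0.95, -0.0], [0.95, -0.312, 0.0], [0.0, -0.0, -1.0]]
wrist_force: [-1.0, 0.5, -0.7]
width: 0.528
gripper_force: 0.0
```

Call:
servo_tool:
  targets: [0.39,0.51,0,0,0,0.98,0.39,0.51,0,0,0,0.98,0.39,0.51,0,0,0,0.98,0.39,0.51,0,0,0,0.98,0.39,0.51,0,0,0,0.98,0.39,0.51,0,0,0,0.98,0.39,0.51,0,0,0,0.98,0.39,0.51,0,0,0,0.98,0.39,0.51,0,0,0,0.98,0.39,0.51,0,0,0,0.98]

```text
t: 1.77
tcp_pos: [0.4352, -0.3214, 0.2311]
eef_rot: [[-0.512, 0.859, -0.0], [0.859, 0.512, 0.0], [0.001, -0.0, -1.0]]
wrist_force: [-0.0, 0.7, -0.2]
width: 0.529
gripper_force: 0.0
```

Call:
servo_tool:
  targets: [0.39,0.51,0,0,0,0.98,0.39,0.51,0,0,0,0.98,0.39,0.51,0,0,0,0.98,0.39,0.51,0,0,0,0.98,0.39,0.51,0,0,0,0.98,0.39,0.51,0,0,0,0.98,0.39,0.51,0,0,0,0.98,0.39,0.51,0,0,0,0.98,0.39,0.51,0,0,0,0.98,0.39,0.51,0,0,0,0.98]

```text
t: 2.6
tcp_pos: [0.5326, -0.1939, 0.2311]
eef_rot: [[-0.984, 0.177, -0.001], [0.177, 0.984, 0.0], [0.001, 0.0, -1.0]]
wrist_force: [-0.3, -0.2, -0.4]
width: 0.528
gripper_force: 0.0
```

Call:
servo_tool:
  targets: [0.39,0.51,0,0,0,0.98,0.39,0.51,0,0,0,0.98,0.39,0.51,0,0,0,0.98,0.39,0.51,0,0,0,0.98,0.39,0.51,0,0,0,0.98,0.39,0.51,0,0,0,0.98,0.39,0.51,0,0,0,0.98,0.39,0.51,0,0,0,0.98,0.39,0.51,0,0,0,0.98,0.39,0.51,0,0,0,0.98]

```text
t: 3.43
tcp_pos: [0.6301, -0.0664, 0.231]
eef_rot: [[-0.779, -0.627, -0.001], [-0.627, 0.779, 0.0], [0.0, 0.001, -1.0]]
wrist_force: [-0.6, -0.1, -0.2]
width: 0.525
gripper_force: 0.0
```

```bash
python3 - <<'E'
from h import *
s=bot.observe();R=s["eef_rot"];print(s["t"],s["tcp_pos"],np.degrees(np.arctan2(R[1][1],R[0][1])),s["joint_positions"])
c,im=shot("wrist","w1");print(proj(c,(.632,-.066,.101)),proj(c,(.58,-.109,.068)))
E
```

```text
3.4333 [ 0.63013142 -0.06644204  0.23096483] 128.807677857414 [-2.09263893e-01  5.03950568e-01  1.53633397e+00  4.78567180e-05
  1.10209950e+00 -2.45740376e+00]
(np.float64(281.37983278917045), np.float64(197.10653367888727)) (np.float64(280.1680183912145), np.float64(106.50071472166593))
```

View pics/w1.png

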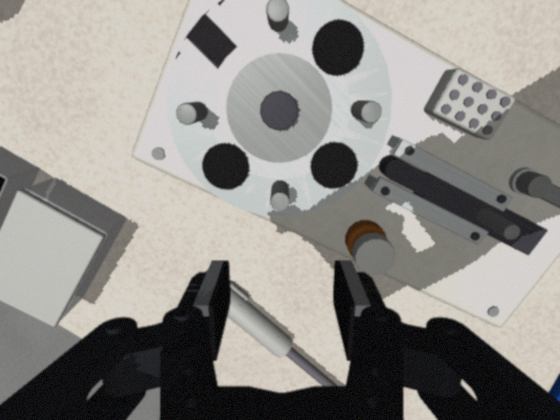

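The wrist view puts the cap at (280,110) against a predicted (280,107). The post to grip is at (281,190), right between the fingers. The key post is at (512,232) and the keeper peg at (525,182). I'll refine the frame from these.

```bash
python3 - <<'E'
from h import *
c=cam("wrist")
g=lambda u,v,z: ray(c,u,v,z)[:2]
cap=g(280,110,.068);print("cap",cap)
# corners / screws of deck: deck lower corner, edge corner
print("corners",g(133,155,.03),g(500,326,.03))
c1,c2=g(133,155,.03),g(500,326,.03)   # unit (.11,.105) and (-.33,.105)
d=c1-c2;print("len",np.hypot(*d),"th",np.arctan2(d[1],d[0]))
th=np.arctan2(d[1],d[0])
for p in((184,113),(374,111),(281,189),(278,6)):
    q=g(*p,.101);r=q-cap;print(p,q,np.hypot(*r),np.degrees(np.arctan2(r[1],r[0])-th)%360)
print("keypost",g(512,232,.099),"peg",g(523,181,.095), "slot ctr",np.degrees(np.arctan2(*(g(211,41,.056)-cap)[::-1])-th)%360)
E
```

```text
cap [ 0.58392085 -0.10574721]
corners [ 0.70628351 -0.18732999] [0.61110894 0.23264548]
len 0.43062465879301925 th -1.3479410869333541
(184, 113) [ 0.62871147 -0.15975904] 0.07016749310110522 26.89938654504351
(374, 111) [ 0.53981853 -0.05292712] 0.06881116197422224 207.09164480783934
(281, 189) [ 0.62842493 -0.06842168] 0.05808449844115789 117.21786789780275
(278, 6) [ 0.53097581 -0.15040622] 0.06926473520608296 297.37888544597325
keypost [0.5378143  0.10104804] peg [0.50349807 0.07704464] slot ctr 342.65671085171147
```

Call:
servo_tool:
  targets: [0.16,0.1,-0.92,0,0,0,0,0,-0.92,0,0,0,0,0,-0.92,0,0,0,0,0,-0.92,0,0,0,0,0,-0.92,0,0,0,0,0,-0.92,0,0,0,0,0,-0.92,0,0,0,0,0,0,0,0,0]

```text
t: 4.15
tcp_pos: [0.6317, -0.0645, 0.066]
eef_rot: [[-0.782, -0.623, -0.007], [-0.623, 0.782, 0.001], [0.004, 0.005, -1.0]]
wrist_force: [-0.3, -0.2, 0.4]
width: 0.528
gripper_force: 0.0
```

Call:
servo_tool:
  targets: [0,0,0,0,0,0,0,0,0,0,0,0,0,0,0,0,0,0,0,0,0,0,0,0,0,0,0,0,0,0,0,0,0,0,0,0,0,0,0,0,0,0,0,0,0,0,0,0]
  jaw: 0

```text
t: 4.82
tcp_pos: [0.6344, -0.0648, 0.0719]
eef_rot: [[-0.782, -0.623, 0.002], [-0.623, 0.782, -0.0], [-0.001, -0.002, -1.0]]
wrist_force: [-0.4, -0.3, 7.0]
width: 0.163
gripper_force: 59.2
```

```bash
python3 - <<'E'
from h import *
c,im=shot("wrist","w2");shot("top","t2")
E
```

```text
(no output)
```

View pics/w2.png

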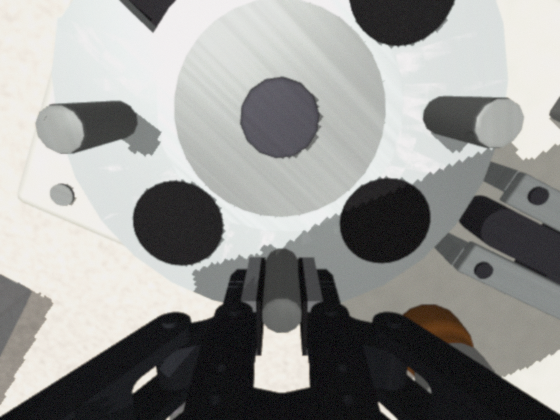

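The post is gripped between the fingers at (281,313). The cap is at (280,117), and the other posts' tops are at (62,129) and (499,122). I'll measure the centre and plan the arc.

```bash
python3 - <<'E'
from h import *
c=cam("wrist");g=lambda u,v,z: ray(c,u,v,z)[:2]
t=bot.observe()["tcp_pos"][:2]
a,b=g(62,129,.101),g(499,122,.101);print("cap",g(280,117,.068),"mid of posts",(a+b)/2,np.hypot(*(a-b))/2,"grip post",g(281,313,.101),t)
r=t-(a+b)/2;print(np.hypot(*r),np.degrees(np.arctan2(r[1],r[0])))
E
```

```text
cap [ 0.5825625  -0.10801348] mid of posts [ 0.5828315  -0.10772299] 0.06738726341201653 grip post [ 0.63497649 -0.06569986] [ 0.63444248 -0.06484553]
0.0670982140068312 39.71918018688947
```

```bash
cat >> h.py <<'E'
def arc(r,a0,a1,n,turn=None):
    turn=(a1-a0) if turn is None else turn
    a=np.radians(np.linspace(a0,a1,n+1));p=np.round(np.c_[np.cos(a),np.sin(a)]*r/.025,2);d=np.diff(p,axis=0)
    for i in range(0,n,10): print([round(float(x),2) for q in d[i:i+10] for x in(q[0],q[1],0,0,0,turn/n/5)])
E
python3 -c "
from h import *
arc(.068,39.7,-122.7,33)"
```

```text
[0.14, -0.19, 0.0, 0.0, 0.0, -0.98, 0.13, -0.2, 0.0, 0.0, 0.0, -0.98, 0.11, -0.2, 0.0, 0.0, 0.0, -0.98, 0.09, -0.22, 0.0, 0.0, 0.0, -0.98, 0.07, -0.22, 0.0, 0.0, 0.0, -0.98, 0.05, -0.23, 0.0, 0.0, 0.0, -0.98, 0.03, -0.23, 0.0, 0.0, 0.0, -0.98, 0.01, -0.23, 0.0, 0.0, 0.0, -0.98, -0.01, -0.24, 0.0, 0.0, 0.0, -0.98, -0.03, -0.23, 0.0, 0.0, 0.0, -0.98]
[-0.05, -0.23, 0.0, 0.0, 0.0, -0.98, -0.06, -0.22, 0.0, 0.0, 0.0, -0.98, -0.09, -0.22, 0.0, 0.0, 0.0, -0.98, -0.11, -0.21, 0.0, 0.0, 0.0, -0.98, -0.12, -0.2, 0.0, 0.0, 0.0, -0.98, -0.14, -0.18, 0.0, 0.0, 0.0, -0.98, -0.15, -0.18, 0.0, 0.0, 0.0, -0.98, -0.17, -0.16, 0.0, 0.0, 0.0, -0.98, -0.18, -0.15, 0.0, 0.0, 0.0, -0.98, -0.2, -0.12, 0.0, 0.0, 0.0, -0.98]
[-0.2, -0.12, 0.0, 0.0, 0.0, -0.98, -0.22, -0.09, 0.0, 0.0, 0.0, -0.98, -0.22, -0.08, 0.0, 0.0, 0.0, -0.98, -0.22, -0.05, 0.0, 0.0, 0.0, -0.98, -0.23, -0.04, 0.0, 0.0, 0.0, -0.98, -0.24, -0.02, 0.0, 0.0, 0.0, -0.98, -0.23, 0.0, 0.0, 0.0, 0.0, -0.98, -0.23, 0.03, 0.0, 0.0, 0.0, -0.98, -0.23, 0.04, 0.0, 0.0, 0.0, -0.98, -0.23, 0.06, 0.0, 0.0, 0.0, -0.98]
[-0.22, 0.08, 0.0, 0.0, 0.0, -0.98, -0.21, 0.1, 0.0, 0.0, 0.0, -0.98, -0.2, 0.12, 0.0, 0.0, 0.0, -0.98]
```

Call:
servo_tool:
  targets: [0.14,-0.19,0.0,0.0,0.0,-0.98,0.13,-0.2,0.0,0.0,0.0,-0.98,0.11,-0.2,0.0,0.0,0.0,-0.98,0.09,-0.22,0.0,0.0,0.0,-0.98,0.07,-0.22,0.0,0.0,0.0,-0.98,0.05,-0.23,0.0,0.0,0.0,-0.98,0.03,-0.23,0.0,0.0,0.0,-0.98,0.01,-0.23,0.0,0.0,0.0,-0.98,-0.01,-0.24,0.0,0.0,0.0,-0.98,-0.03,-0.23,0.0,0.0,0.0,-0.98]

```text
t: 5.75
tcp_pos: [0.6487, -0.1193, 0.0719]
eef_rot: [[-0.983, 0.185, 0.001], [0.185, 0.983, 0.0], [-0.001, 0.0, -1.0]]
wrist_force: [-3.7, 2.9, 9.0]
width: 0.166
gripper_force: 59.6
```

Call:
servo_tool:
  targets: [-0.05,-0.23,0.0,0.0,0.0,-0.98,-0.06,-0.22,0.0,0.0,0.0,-0.98,-0.09,-0.22,0.0,0.0,0.0,-0.98,-0.11,-0.21,0.0,0.0,0.0,-0.98,-0.12,-0.2,0.0,0.0,0.0,-0.98,-0.14,-0.18,0.0,0.0,0.0,-0.98,-0.15,-0.18,0.0,0.0,0.0,-0.98,-0.17,-0.16,0.0,0.0,0.0,-0.98,-0.18,-0.15,0.0,0.0,0.0,-0.98,-0.2,-0.12,0.0,0.0,0.0,-0.98]

```text
t: 6.58
tcp_pos: [0.6169, -0.1654, 0.0719]
eef_rot: [[-0.505, 0.863, 0.001], [0.863, 0.505, 0.001], [-0.0, 0.001, -1.0]]
wrist_force: [-0.4, 6.9, 8.4]
width: 0.168
gripper_force: 59.6
```

Call:
servo_tool:
  targets: [-0.2,-0.12,0.0,0.0,0.0,-0.98,-0.22,-0.09,0.0,0.0,0.0,-0.98,-0.22,-0.08,0.0,0.0,0.0,-0.98,-0.22,-0.05,0.0,0.0,0.0,-0.98,-0.23,-0.04,0.0,0.0,0.0,-0.98,-0.24,-0.02,0.0,0.0,0.0,-0.98,-0.23,0.0,0.0,0.0,0.0,-0.98,-0.23,0.03,0.0,0.0,0.0,-0.98,-0.23,0.04,0.0,0.0,0.0,-0.98,-0.23,0.06,0.0,0.0,0.0,-0.98]

```text
t: 7.42
tcp_pos: [0.5616, -0.1718, 0.0719]
eef_rot: [[0.32, 0.947, 0.003], [0.947, -0.32, 0.0], [0.001, 0.003, -1.0]]
wrist_force: [6.8, 12.9, 6.5]
width: 0.166
gripper_force: 59.4
```

Call:
servo_tool:
  targets: [-0.22,0.08,0.0,0.0,0.0,-0.98,-0.21,0.1,0.0,0.0,0.0,-0.98,-0.2,0.12,0.0,0.0,0.0,-0.98,0,0,0,0,0,0,0,0,0,0,0,0,0,0,0,0,0,0]

```text
t: 7.92
tcp_pos: [0.5461, -0.1644, 0.0719]
eef_rot: [[0.547, 0.837, 0.003], [0.837, -0.547, 0.0], [0.002, 0.003, -1.0]]
wrist_force: [4.7, 11.2, 8.6]
width: 0.164
gripper_force: 59.5
```

```bash
python3 - <<'E'
from h import *
s=bot.observe();r=s["tcp_pos"][:2]-np.array([.5826,-.1078]);print(s["joint_positions"],np.hypot(*r),np.degrees(np.arctan2(r[1],r[0])))
c,im=shot("wrist","w3");print([proj(c,p) for p in((.5826,-.1078,.068),)])
E
```

```text
[-0.4089499   0.62060951  1.84250214  0.00227934  0.67542866  0.16775174] 0.06739938327627486 -122.83189397043881
[(np.float64(277.8484704535417), np.float64(119.32510867492151))]
```

View pics/w3.png

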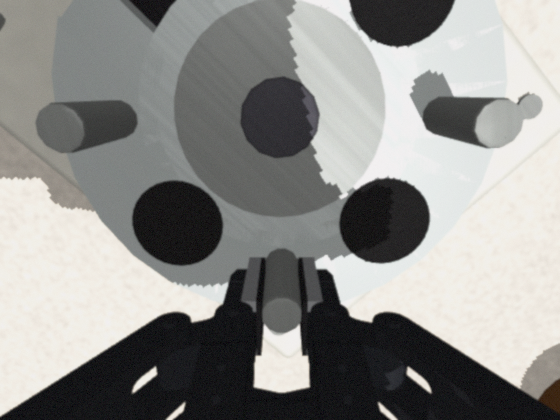

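The carousel is turned: the gripped post is at -122.8° against a target of -122.7°. Next I release, lift and go to the key post.

Call:
servo_tool:
  targets: [0,0,0,0,0,0,0,0,0,0,0,0,0,0,0,0,0,0,0,0,0,0,0,0,0,0,0.87,0,0,0,0,0,0.87,0,0,0,0,0,0.87,0,0,0,0,0,0.87,0,0,0,0,0,0.87,0,0,0]
  jaw: 45

```text
t: 8.72
tcp_pos: [0.5446, -0.1655, 0.1801]
eef_rot: [[0.547, 0.837, -0.0], [0.837, -0.547, -0.0], [-0.0, -0.0, -1.0]]
wrist_force: [-0.0, -0.6, 0.1]
width: 0.525
gripper_force: 0.0
```

Call:
servo_tool:
  targets: [-0.03,0.96,0,0,0,-0.89,-0.03,0.96,0,0,0,-0.89,-0.03,0.96,0,0,0,-0.89,-0.03,0.96,0,0,0,-0.89,-0.03,0.96,0,0,0,-0.89,-0.03,0.96,0,0,0,-0.89,-0.03,0.96,0,0,0,-0.89,-0.03,0.96,0,0,0,-0.89,-0.03,0.96,0,0,0,-0.89,-0.03,0.96,0,0,0,-0.89]

```text
t: 9.55
tcp_pos: [0.5371, 0.0755, 0.1791]
eef_rot: [[0.978, 0.21, -0.0], [0.21, -0.978, -0.0], [-0.0, 0.0, -1.0]]
wrist_force: [-0.1, -0.1, 0.8]
width: 0.523
gripper_force: 0.0
```

Call:
servo_tool:
  targets: [-0.03,0.96,0,0,0,0,0,0,0,0,0,0,0,0,0,0,0,0]

```text
t: 9.8
tcp_pos: [0.5364, 0.0993, 0.179]
eef_rot: [[0.976, 0.216, -0.0], [0.216, -0.976, -0.0], [-0.0, 0.0, -1.0]]
wrist_force: [0.0, 0.7, -0.2]
width: 0.525
gripper_force: 0.0
```

```bash
python3 - <<'E'
from h import *
s=bot.observe();R=s["eef_rot"];print(s["t"],s["tcp_pos"],np.degrees(np.arctan2(R[1][1],R[0][1])))
shot("top","t4");c,im=shot("wrist","w4");print(proj(c,(.5377,.0995,.099)))
E
```

```text
9.8 [0.53643337 0.09927111 0.17904987] -77.51029919854452
(np.float64(279.3869501592956), np.float64(215.59070743662298))
```

View pics/w4.png

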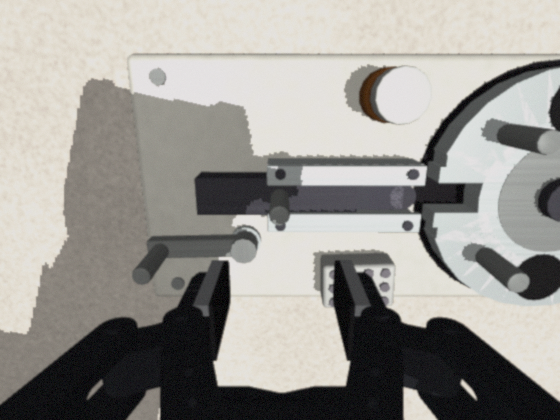

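The slot at about (465,197) is in line with the key, whose nose is near (430,196), and the key post sits at (279,217) as predicted. The keeper peg's top is at (147,280). Next I descend and grip the post.

Call:
servo_tool:
  targets: [0.05,0.0,-0.87,0,0,0,0,0,-0.87,0,0,0,0,0,-0.87,0,0,0,0,0,-0.87,0,0,0,0,0,-0.87,0,0,0,0,0,0,0,0,0]

```text
t: 10.4
tcp_pos: [0.5364, 0.0973, 0.0671]
eef_rot: [[0.977, 0.213, -0.005], [0.213, -0.977, -0.0], [-0.005, -0.001, -1.0]]
wrist_force: [-0.3, 0.0, -0.7]
width: 0.524
gripper_force: 0.0
```

Call:
servo_tool:
  targets: [0,0,0,0,0,0,0,0,0,0,0,0,0,0,0,0,0,0,0,0,0,0,0,0,0,0,0,0,0,0,0,0,0,0,0,0,0,0,0,0,0,0]
  jaw: 0

```text
t: 10.98
tcp_pos: [0.5386, 0.0983, 0.0718]
eef_rot: [[0.977, 0.214, 0.003], [0.214, -0.977, -0.0], [0.002, 0.001, -1.0]]
wrist_force: [-0.3, -4.5, 6.5]
width: 0.142
gripper_force: 59.0
```

```bash
python3 - <<'E'
from h import *
s=bot.observe();C=np.array([.5826,-.1078]);th=np.radians(-77.7);R=np.array([[np.cos(th),-np.sin(th)],[np.sin(th),np.cos(th)]])
print("tcp in unit",(s["tcp_pos"][:2]-C)@R, s["wrist_force"])
c=cam("wrist");T=c[1].copy()
# keeper from w4 (camera 109mm higher): approximate by shifting camera
o=-T[:3,:3].T@T[:3,3]
o2=o+np.array([.5364,.0993,.179])-s["tcp_pos"];T[:3,3]=-T[:3,:3]@o2
c=(c[0],T,c[2])
for n,p,z in(("peg",(147,281),.095),("pivot",(243,248),.056),("slotL",(470,182),.056),("slotR",(470,212),.056)): print(n,(ray(c,*p,z)[:2]-C)@R)
E
```

```text
tcp in unit [-0.21075977  0.00088918] [-0.26508052 -4.48518815  6.49214105]
peg [-0.306239  -0.0494934]
pivot [-0.24224864 -0.04159722]
slotL [-0.0687952   0.01270179]
slotR [-0.06502576 -0.01121225]
```

Call:
servo_tool:
  targets: [0.04,-0.18,0,0,0,0,0.04,-0.18,0,0,0,0,0.04,-0.18,0,0,0,0,0.04,-0.18,0,0,0,0,0.04,-0.18,0,0,0,0,0.04,-0.18,0,0,0,0,0.04,-0.18,0,0,0,0,0.04,-0.18,0,0,0,0,0.04,-0.18,0,0,0,0,0,0,0,0,0,0]

```text
t: 11.82
tcp_pos: [0.5476, 0.0579, 0.0718]
eef_rot: [[0.977, 0.214, 0.002], [0.214, -0.977, 0.0], [0.002, 0.0, -1.0]]
wrist_force: [-0.3, -2.4, 6.6]
width: 0.144
gripper_force: 59.1
```

Call:
servo_tool:
  targets: [0.04,-0.16,0,0,0,0,0.02,-0.08,0,0,0,0,0,0,0,0,0,0,0,0,0,0,0,0]

```text
t: 12.15
tcp_pos: [0.5484, 0.0536, 0.0717]
eef_rot: [[0.977, 0.214, 0.001], [0.214, -0.977, 0.002], [0.002, -0.001, -1.0]]
wrist_force: [-2.9, 13.1, 10.2]
width: 0.141
gripper_force: 59.6
```

The key stopped against the slot's bottom at 13 N after 45.8 mm of travel, so it's home. Next I release and go to the keeper peg.

Call:
servo_tool:
  targets: [0,0,0,0,0,0,0,0,0,0,0,0,0,0,0,0,0,0,0,0,0,0,0,0,0,0,0.87,0,0,0,0,0,0.87,0,0,0,0,0,0.87,0,0,0,0,0,0.87,0,0,0,0,0,0.87,0,0,0]
  jaw: 45

```text
t: 12.9
tcp_pos: [0.5482, 0.0519, 0.1802]
eef_rot: [[0.977, 0.214, -0.0], [0.214, -0.977, -0.0], [-0.0, 0.0, -1.0]]
wrist_force: [0.4, 0.5, 0.2]
width: 0.528
gripper_force: 0.0
```

Call:
servo_tool:
  targets: [-0.18,0.29,0,0,0,1,-0.18,0.29,0,0,0,1,-0.18,0.29,0,0,0,1,-0.18,0.29,0,0,0,1,-0.18,0.29,0,0,0,1,-0.18,0.29,0,0,0,1,-0.18,0.29,0,0,0,1,-0.18,0.29,0,0,0,1,-0.18,0.29,0,0,0,1,-0.18,0.29,0,0,0,1]

```text
t: 13.73
tcp_pos: [0.5031, 0.1248, 0.1791]
eef_rot: [[0.46, 0.888, 0.0], [0.888, -0.46, -0.0], [-0.0, 0.0, -1.0]]
wrist_force: [-0.4, 0.1, -0.7]
width: 0.532
gripper_force: 0.0
```

Call:
servo_tool:
  targets: [-0.18,0.29,0,0,0,1,-0.18,0.29,0,0,0,1,-0.18,0.29,0,0,0,1,-0.18,0.29,0,0,0,1,-0.18,0.29,0,0,0,1,-0.18,0.29,0,0,0,1,-0.17,0.28,0,0,0,1,-0.17,0.28,0,0,0,0.95,0,0,0,0,0,0]

```text
t: 14.48
tcp_pos: [0.4672, 0.1827, 0.1791]
eef_rot: [[-0.214, 0.977, -0.0], [0.977, 0.214, 0.0], [0.0, -0.0, -1.0]]
wrist_force: [-0.3, 0.2, 1.2]
width: 0.53
gripper_force: 0.0
```

```bash
python3 - <<'E'
from h import *
s=bot.observe();R=s["eef_rot"];print(s["t"],s["tcp_pos"],np.degrees(np.arctan2(R[1][1],R[0][1])))
c,im=shot("wrist","w5");print(proj(c,(.4685,.1831,.095)))
E
```

```text
14.4833 [0.4672464  0.18268883 0.17910522] 12.361060598668846
(np.float64(282.10919576015226), np.float64(213.3440477818684))
```

View pics/w5.png

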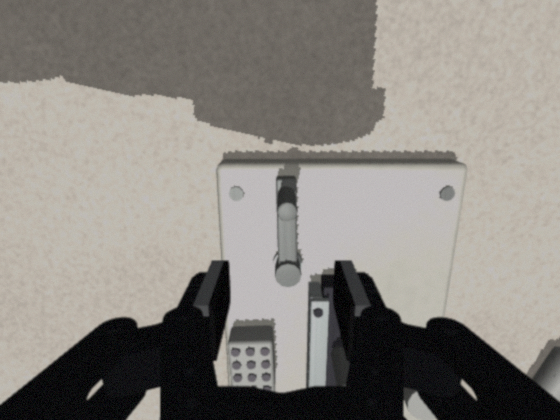

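The keeper peg's top is at (287,212), predicted at (282,213), so it's well between the fingers. I descend and grip.

Call:
servo_tool:
  targets: [0.12,0.06,-0.87,0,0,0,0,0,-0.87,0,0,0,0,0,-0.87,0,0,0,0,0,-0.87,0,0,0,0,0,-0.85,0,0,0,0,0,0,0,0,0]

```text
t: 15.03
tcp_pos: [0.4698, 0.1827, 0.0678]
eef_rot: [[-0.206, 0.978, -0.005], [0.978, 0.206, -0.001], [-0.0, -0.005, -1.0]]
wrist_force: [0.1, 0.1, -0.0]
width: 0.529
gripper_force: 0.0
```

Call:
servo_tool:
  targets: [0,0,0,0,0,0,0,0,0,0,0,0,0,0,0,0,0,0,0,0,0,0,0,0,0,0,0,0,0,0,0,0,0,0,0,0,0,0,0,0,0,0]
  jaw: 0

```text
t: 15.62
tcp_pos: [0.4715, 0.1836, 0.072]
eef_rot: [[-0.21, 0.978, 0.002], [0.978, 0.21, 0.0], [-0.0, 0.002, -1.0]]
wrist_force: [0.2, -1.9, 7.9]
width: 0.14
gripper_force: 58.9
```

```bash
python3 - <<'E'
from h import *
s=bot.observe();C=np.array([.5826,-.1078]);th=np.radians(-77.7);R=np.array([[np.cos(th),-np.sin(th)],[np.sin(th),np.cos(th)]])
u=(s["tcp_pos"][:2]-C)@R;r=u-[-.242,-.045];a=np.degrees(np.arctan2(r[1],r[0]))-77.7;print(u,np.hypot(*r),a,s["wrist_force"])
a=a%360
arc(.068,a,12.3+1,19,-88)
E
```

```text
[-0.3084102  -0.04648771] 0.0664268582104211 -256.4166845208158 [ 0.22165413 -1.8775839   7.92107701]
[0.22, 0.05, 0.0, 0.0, 0.0, -0.93, 0.23, 0.02, 0.0, 0.0, 0.0, -0.93, 0.22, 0.01, 0.0, 0.0, 0.0, -0.93, 0.23, -0.01, 0.0, 0.0, 0.0, -0.93, 0.22, -0.03, 0.0, 0.0, 0.0, -0.93, 0.22, -0.05, 0.0, 0.0, 0.0, -0.93, 0.22, -0.07, 0.0, 0.0, 0.0, -0.93, 0.2, -0.08, 0.0, 0.0, 0.0, -0.93, 0.21, -0.11, 0.0, 0.0, 0.0, -0.93, 0.19, -0.11, 0.0, 0.0, 0.0, -0.93]
[0.18, -0.14, 0.0, 0.0, 0.0, -0.93, 0.17, -0.14, 0.0, 0.0, 0.0, -0.93, 0.16, -0.17, 0.0, 0.0, 0.0, -0.93, 0.14, -0.17, 0.0, 0.0, 0.0, -0.93, 0.13, -0.19, 0.0, 0.0, 0.0, -0.93, 0.11, -0.19, 0.0, 0.0, 0.0, -0.93, 0.1, -0.21, 0.0, 0.0, 0.0, -0.93, 0.08, -0.21, 0.0, 0.0, 0.0, -0.93, 0.06, -0.21, 0.0, 0.0, 0.0, -0.93]
```

Call:
servo_tool:
  targets: [0.22,0.05,0.0,0.0,0.0,-0.93,0.23,0.02,0.0,0.0,0.0,-0.93,0.22,0.01,0.0,0.0,0.0,-0.93,0.23,-0.01,0.0,0.0,0.0,-0.93,0.22,-0.03,0.0,0.0,0.0,-0.93,0.22,-0.05,0.0,0.0,0.0,-0.93,0.22,-0.07,0.0,0.0,0.0,-0.93,0.2,-0.08,0.0,0.0,0.0,-0.93,0.21,-0.11,0.0,0.0,0.0,-0.93,0.19,-0.11,0.0,0.0,0.0,-0.93]

```text
t: 16.45
tcp_pos: [0.5242, 0.1736, 0.0719]
eef_rot: [[0.568, 0.823, -0.001], [0.823, -0.568, -0.001], [-0.001, -0.001, -1.0]]
wrist_force: [-8.6, -6.3, 11.8]
width: 0.14
gripper_force: 59.4
```

Call:
servo_tool:
  targets: [0.18,-0.14,0.0,0.0,0.0,-0.93,0.17,-0.14,0.0,0.0,0.0,-0.93,0.16,-0.17,0.0,0.0,0.0,-0.93,0.14,-0.17,0.0,0.0,0.0,-0.93,0.13,-0.19,0.0,0.0,0.0,-0.93,0.11,-0.19,0.0,0.0,0.0,-0.93,0.1,-0.21,0.0,0.0,0.0,-0.93,0.08,-0.21,0.0,0.0,0.0,-0.93,0.06,-0.21,0.0,0.0,0.0,-0.93,0,0,0,0,0,0]

```text
t: 17.28
tcp_pos: [0.5512, 0.1333, 0.0719]
eef_rot: [[0.973, 0.232, -0.004], [0.232, -0.973, 0.001], [-0.003, -0.001, -1.0]]
wrist_force: [-12.5, 1.7, 13.3]
width: 0.139
gripper_force: 59.9
```

Call:
servo_tool:
  targets: [0,0,0,0,0,0,0,0,0,0,0,0,0,0,0,0,0,0]

```text
t: 17.53
tcp_pos: [0.5511, 0.1335, 0.0719]
eef_rot: [[0.971, 0.237, -0.003], [0.237, -0.971, 0.0], [-0.003, -0.001, -1.0]]
wrist_force: [-11.7, 0.4, 12.9]
width: 0.142
gripper_force: 59.8
```

Call:
servo_tool:
  targets: [0,0,0,0,0,0,0,0,0,0,0,0,0,0,0,0,0,0,0,0,0,0,0,0,0,0,0.9,0,0,0,0,0,0.9,0,0,0,0,0,0.9,0,0,0,0,0,0.9,0,0,0,0,0,0.9,0,0,0,0,0,0.9,0,0,0]
  jaw: 45

```text
t: 18.37
tcp_pos: [0.553, 0.1333, 0.207]
eef_rot: [[0.971, 0.238, 0.0], [0.238, -0.971, -0.0], [0.0, 0.0, -1.0]]
wrist_force: [-0.0, 0.4, -0.5]
width: 0.528
gripper_force: 0.0
```

Call:
servo_tool:
  targets: [-0.3,-0.5,0.3,0,0,0,-0.3,-0.5,0.3,0,0,0,-0.3,-0.5,0.3,0,0,0,0,0,0,0,0,0,0,0,0,0,0,0]

```text
t: 18.78
tcp_pos: [0.53, 0.0947, 0.2282]
eef_rot: [[0.972, 0.236, -0.0], [0.236, -0.972, -0.0], [-0.0, -0.0, -1.0]]
wrist_force: [0.4, 0.6, -0.2]
width: 0.526
gripper_force: 0.0
```

```bash
python3 - <<'E'
from h import *
c,im=shot("wrist","w6")
C=np.array([.5826,-.1078]);th=np.radians(-77.7);R=np.array([[np.cos(th),-np.sin(th)],[np.sin(th),np.cos(th)]])
for p,z in(((-.165,0),.099),((-.242,.023),.095),((-.095,0),.056),((-.230,0),.054)): print(np.round(proj(c,[*(C+R@p),z])))
E
```

```text
[337. 188.]
[239. 155.]
[409. 177.]
[257. 173.]
```

View pics/w6.png

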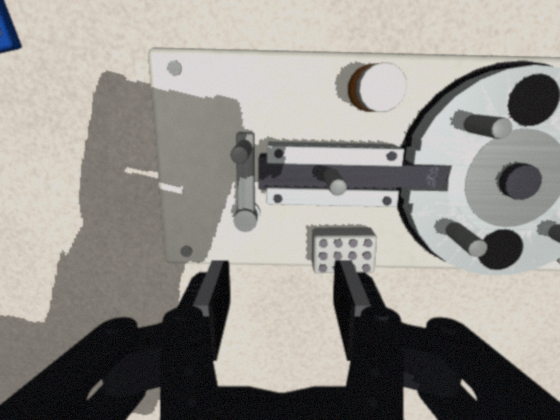

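The key's nose fills the slot at (440,178). Its post is at (338,187) and the keeper peg at (240,152), both where predicted. The keeper arm stands square behind the key's tail, and the jar and box haven't moved, so I'm handing in.

```bash
python3 -c "
from rig import bot
print(bot.job_done())"
```

```text
the job is handed in; nothing more can be done
None
```

The carousel is locked: its slot faces the key, the key is fully home and the keeper arm is shut behind it. I handed the job in after about 19 s of robot time; no verdict came back, but the last wrist picture showed all three in place.

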